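Start a colour scan on the archive's flatbed scanner

TASK

Scan the page that lies on the flatbed scanner's glass: gently push the raised lid down until it is fully shut, press the white power key all the way in, so that it stays down, press the blue colour key all the way in, so that it stays down, and last tap the green start key all the way down and let it spring back. Do it in exactly that order, with the fingertips only and lightly, without hard pushes. Lift nothing, and leave the black and red keys, the stamp, the mug and all the other things on the table alone.

Things in the scene. Friction and masses are not known exactly. Their poses are not given: they have to be found in the camera images.
- scanner: off-white A4 flatbed scanner fixed to the table, 290 (x) by 460 (y) mm, origin at the centre of its underside, front to its -x. Left part (y -0.105 to 0.23): glass deck, 56 mm high, under the lid. Right part (y -0.23 to -0.11): flat level key panel, 72 mm high. Key caps stand 12 mm above it when up, 7 mm when fully in. Left key column from back to front: white, blue, green; right column, 50 mm off: black, red
- lid (a joint): off-white lid, a flat leaf 270 deep, 326 wide, 18 mm thick, hinged at the scanner's back edge; 0 is shut (lid top at 73 mm height), grows as it opens, starts at 0.25 to 0.6 rad. Stiff friction hinge: it stays where left, and some 2 to 4 N down near its front edge swings it shut. Pressed harder than 3 N, the leaf gives up to 8 mm on springs (1.5 N/mm). Fully shut means below 0.03 rad
- lid_lip (a point): middle of the lid's front edge on its upper face, 270 mm in front of the hinge line. The lid's upper face runs from here back to the hinge; this point's axes turn with the lid (its x points to the hinge)
- lid_hinge (a point): middle of the lid's hinge line, 56 mm above the table; this point's axes turn with the lid
- power_key (a joint): round white power key, 24 mm across, latching: it slides straight down 5 mm against a steady friction of about 2 N and stays where it is left; beyond that its silicone cap squashes up to 5 mm (3 to 10 N); its joint reads 0 when up and 0.005 m when fully pressed; it counts as pressed in from 0.0035
- power_key_top (a point): centre of the top face of the white power key (84 mm above the table when up, moves with the key), at scanner x = -0.003, y = -0.145
- colour_key (a joint): blue colour key, 22 (x) by 28 (y) mm with three small coloured dots, latching: it slides straight down 5 mm against a steady friction of about 2 N and stays where it is left; beyond that its silicone cap squashes up to 5 mm (3 to 10 N); its joint reads 0 when up and 0.005 m when fully pressed; it counts as pressed in from 0.0035
- colour_key_top (a point): centre of the top face of the blue colour key (84 mm above the table when up, moves with the key), at scanner x = -0.055, y = -0.145
- start_key (a joint): round green start key, 26 mm across, a springy key: straight down 5 mm, from 0.8 N at the top to 2.8 N fully down, and it springs back up when released; beyond that its silicone cap squashes up to 5 mm (3 to 10 N); its joint reads 0 when up and 0.005 m when fully pressed; it counts as tapped from 0.0035, held for 0.05 s
- start_key_top (a point): centre of the top face of the green start key (84 mm above the table when up, moves with the key), at scanner x = -0.107, y = -0.145
- mono_key (a joint): black key of 22 by 28 mm to the right of the blue one, not to be pressed, latching: it slides straight down 5 mm against a steady friction of about 2 N and stays where it is left; beyond that its silicone cap squashes up to 5 mm (3 to 10 N); its joint reads 0 when up and 0.005 m when fully pressed; it counts as pressed in from 0.0035
- stop_key (a joint): round red key, 22 mm across, to the right of the green one, not to be pressed, a springy key: straight down 5 mm, from 0.8 N at the top to 2.8 N fully down, and it springs back up when released; beyond that its silicone cap squashes up to 5 mm (3 to 10 N); its joint reads 0 when up and 0.005 m when fully pressed
- stamp: wooden hand stamp, 34 mm foot, 64 mm tall, standing loose on the rear of the scanner's key panel, about 100 mm behind the power key; origin at the centre of its underside
- mug: blue mug, 78 mm wide, 92 mm tall, standing on the table to the right of the scanner; origin at the centre of its underside
- stapler: blue and black stapler, 150 by 36 mm, 58 mm tall, on the table; origin at the centre of its underside
- punch: black and grey two-hole punch, 115 by 95 mm, 70 mm tall, on the table; origin at the centre of its underside
- tape: black tape dispenser, 135 by 50 mm, 78 mm tall, on the table; origin at the centre of its underside
- clipbox: open blue clip box with four bays, 110 by 110 mm, 40 mm tall, on the table; origin at the centre of its underside
- marker: white marker pen with a red cap, 130 mm long, 18 mm thick, lying on the table at the robot's front left; origin under its middle

How it is judged:
On the way, in this order (a step that is already met when the one before it is completed fails the run):
1. the lid is pushed fully shut (value of joint lid below 0.03 rad), for 0.1 s.
2. the white power key is pressed in (value of joint power_key above 0.0035 m), for 0.05 s.
3. the blue colour key is pressed in (value of joint colour_key above 0.0035 m), for 0.05 s.
4. the green start key is tapped (value of joint start_key above 0.0035 m), for 0.05 s.
At the end, for the whole second after the job is handed in: the lid is shut (within 0.03 rad), the white power key and the blue colour key stay pressed in (at least 3.5 of 5 mm), the green start key is up again (within 1 mm), the black and red keys are up, and every loose thing stands at rest within 15 mm of where it was (value of joint lid below 0.03 rad and value of joint each of power_key, colour_key above 0.0035 m and value of joint each of start_key, stop_key below 0.001 m and value of joint mono_key below 0.0015 m and distance of each of stamp, mug, stapler, punch, tape, clipbox, marker from where it was at the start of the episode below 0.015 m and linear speed of each of stamp, mug, stapler, punch, tape, clipbox, marker below 0.02 m/s); the robot touches nothing.
It fails at once if a key is pressed out of order: any key while the lid is still open, the colour key before the power key, or the start key before both ((value of joint lid above 0.06 rad and value of joint any of power_key, colour_key, start_key above 0.002 m) or (value of joint power_key below 0.003 m and value of joint colour_key above 0.002 m) or (value of joint start_key above 0.002 m and value of joint any of power_key, colour_key below 0.003 m)).
It fails at once if the black or the red key is pressed (by more than 1.5 mm) (value of joint any of mono_key, stop_key above 0.0015 m).
It fails at once if the lid is lifted (beyond 0.7 rad) or slammed (faster than 1.5 rad/s) instead of gently pushed shut (value of joint lid above 0.7 rad or velocity of joint lid below -1.5 rad/s).
It fails at once if the fingers push harder than 30 N on the scanner, its lid or a key (contact force between the fingers and scanner above 30 N).
It fails at once if another loose thing is moved or lifted by more than 15 mm (distance of any of stamp, mug, stapler, punch, tape, clipbox, marker from where it was at the start of the episode above 0.015 m).
It also fails if it takes over 54 s, if anything falls off the work surface, if the arm or the gripper's body presses on something with over 40 N, if the wrist force passes 120 N, or if a joint passes its speed limit or range.

ROBOT

A 7-joint arm with a two-finger parallel gripper is mounted at the origin on the work surface. World frame = base frame: x ahead of the robot, y to its left, z up, the work surface at z = 0. Lengths are in m, angles in rad, forces in N, time in s.
With the tool pointing down it reaches from about 0.4 to 0.875 m from the base axis. Payload 6.5 kg.
Tool frame: the origin (TCP) lies midway between the tips of the shut fingers; the grasp point (between the pads) lies 19 mm behind it; z points along the fingers, y is the direction in which the jaws open and shut (so a half turn about z gives the same grasp; the last joint's range is limited). The gripper opens to 85 mm and grips with 20 to 120 N. Pads are 22 mm wide; open, the fingers measure 114 mm over their backs; the gripper's body (76 mm by 85 mm) begins 54 mm behind the grasp point. The pads swing forward as they close: fully open they stand 13 mm farther back than shut.
Start: joints at [-1.171, 0.536, -0.004, 1.538, 0.003, 1.067, -0.071], TCP at [0.292, 0.581, 0.231] pointing down, gripper open.
Joint ranges: [-2.7, 2.7], [-0.37, 2.16], [-1.27, 1.26], [0.24, 2.4], [-1.31, 4.45], [0.19, 1.91], [-2.76, 2.76]. Speed limits (rad/s): [2.39, 2.39, 3.14, 3.14, 3.14, 3.14, 3.14].

INTERFACE

Orientations are given as a rotation vector (axis times angle).
In Python, from station import monitor, get_image, camera_info, job gives the robot as it stands.
- The arm moves only by the shell command python3 -m crank 'ROWS' [FORCE]. ROWS is JSON, a list of rows, each an object with "slide": the shift along the tool's x, y, z in mm, a list of three; "twist": the turn about the tool's z in rad; "claw": the opening, from 0 (shut) to 1 (fully open). A call has 1 to 5 rows; each row is the pose to reach, as a shift and turn from the pose commanded when the call began, along the tool's axes at that moment; what a row does not reach only later rows make up. A row lasts 1/12 s, in which the tool goes at most 41.7 mm and 7.16 degrees, less where a joint would pass 70% of its speed; a pose out of reach is approached as far as the arm can. A call with a gripper value outside its range is refused whole. The fingers move at their own pace and stop on an object; FORCE is the grip in N (left out, the last holds). Time passes only in rows, so rows that repeat a pose let the fingers close. It gives the time, the measured TCP pose, the force and the opening at its end, in the units of the state.
- monitor.read_state(): the state, without advancing time (a new reading comes with each control period).
- get_image(name): name is "scene" or "side" or "wrist"; returns the picture (420x560x3 uint8, red, green, blue); there is no depth.
- camera_info(name): a dict with "fx", "fy", "cx", "cy" (pixels), "rvec" (rotation vector, rad) and "tvec" (3), from world to camera coordinates, as OpenCV has them. Camera axes: x right, y down, z forward; pixel columns grow to the right and rows downward; lengths in m; the calibration is good to about 2 mm. A picture is of the moment at which its call begins: read the wrist's pose just before it. camera_info takes no time and is no camera call; for the wrist camera it gives the pose at the moment of the call.
- job.finish_job(): hands the job in, once; it reports no verdict.
The state is a dict: "t": time; "joint_pos": joint angles; "qd": joint speeds; "tau": joint torques, N m; "tcp_pos": TCP position; "orientation": TCP orientation; "contact_force": force on the tool from outside, world axes, zero at the start; "moment": the same for the moment, N m; "opening": finger opening in m.
Only numpy, scipy, OpenCV 4.12 (cv2) and the standard library are available. Lean on these libraries where they do the work, as an engineer would, in place of code of your own. Each camera call takes 0.05 s, during which the arm holds its last target. There are 200 camera calls.

## Working session

There is one attempt and no reset: what is moved stays moved. The work goes in short steps, Python scripts to look and compute and a shell command to move; the robot and the scene stay as the last step left them, time stands still between calls to the robot, and variables do not carry over. Pictures are saved under pics/ and viewed, about 8 in all and at most 12, crops included, and the job is handed in when it is done.

```bash
mkdir -p pics; ls
python3 - <<'E'
from station import monitor,get_image,camera_info
import cv2,numpy as np
s=monitor.read_state();print({k:np.round(v,3).tolist() for k,v in s.items()})
for n in("scene","side"):
    cv2.imwrite(f"pics/{n}0.png",get_image(n)[:,:,::-1]);c=camera_info(n);print(n,c)
E
```

```text
pics
{'t': 0.0, 'joint_pos': [-1.171, 0.537, -0.004, 1.539, 0.003, 1.067, -0.071], 'qd': [0.001, 0.0, -0.0, -0.001, 0.0, -0.001, 0.001], 'tau': [-0.0, -58.341, 1.048, -25.911, 0.012, 0.009, 0.0], 'tcp_pos': [0.292, 0.58, 0.23], 'orientation': [-0.725, -3.057, 0.003], 'contact_force': [-0.351, -0.18, 0.026], 'moment': [-0.021, 0.006, 0.019], 'opening': 0.085}
scene {'fx': 387.4408455510337, 'fy': 387.4408455510337, 'cx': 282.9359235301728, 'cy': 210.66762401754076, 'rvec': array([ 2.25336495,  1.15151742, -0.39460485]), 'tvec': array([-0.31305823, -0.30900034,  1.48483918])}
side {'fx': 482.5645318493008, 'fy': 482.5645318493008, 'cx': 281.2905600671316, 'cy': 208.224944123031, 'rvec': array([ 0.94681436, -2.39729542,  1.15217484]), 'tvec': array([0.37670395, 0.29074302, 1.29214496])}
```

View pics/scene0.png

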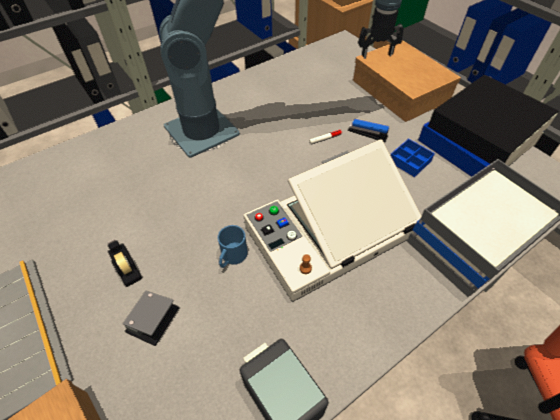

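View pics/side0.png

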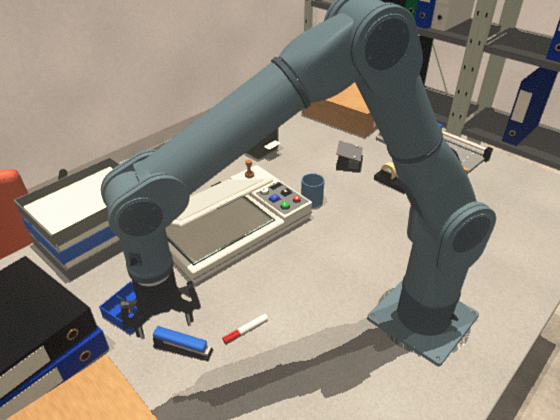

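The scene view shows the scanner with green key (274,210), red (259,217), blue (282,222), black (268,229), white (292,236), stamp (306,265) and raised lid with front corners about (290,180) and (382,142). The side view shows green (285,206), blue (275,198), red (297,199) and the gripper at front left.

```bash
cat > h.py <<'E'
from station import monitor,get_image,camera_info
import cv2,numpy as np
from scipy.spatial.transform import Rotation as R
def ray(c,uv,z):
    M=cv2.Rodrigues(c["rvec"])[0];o=-M.T@c["tvec"]
    d=M.T@np.array([(uv[0]-c["cx"])/c["fx"],(uv[1]-c["cy"])/c["fy"],1]);return o+d*(z-o[2])/d[2]
def proj(c,p):
    q=cv2.Rodrigues(c["rvec"])[0]@np.array(p)+c["tvec"];return np.array([c["cx"]+c["fx"]*q[0]/q[2],c["cy"]+c["fy"]*q[1]/q[2]])
def blob(hsv,lo,hi,roi):
    x0,y0,x1,y1=roi;m=cv2.inRange(hsv[y0:y1,x0:x1],lo,hi)
    n,_,st,ce=cv2.connectedComponentsWithStats(m);i=1+np.argmax(st[1:,4]);return ce[i]+[x0,y0],st[i,4]
G=((45,100,60),(80,255,255));B=((105,140,60),(130,255,255))
RD=((0,150,80),(6,255,255))
E
python3 - <<'E'
from h import *
K={}
for n,roi in(("scene",(245,195,305,245)),("side",(255,180,310,215))):
    c=camera_info(n);h=cv2.cvtColor(cv2.imread(f"pics/{n}0.png"),cv2.COLOR_BGR2HSV)
    for k,(lo,hi) in dict(green=G,blue=B,red=RD).items():
        uv,a=blob(h,lo,hi,roi);p=ray(c,uv,.082);print(n,k,uv.round(1),a,p.round(4));K[n,k]=p
g,b,r=[(K["scene",k]+K["side",k])/2 for k in("green","blue","red")]
d=b-g;print("g-b",np.hypot(*d[:2]),"g-r",np.hypot(*(r-g)[:2]))
e=g-r
print("yaw gb",np.arctan2(d[1],d[0]),"yaw rg",np.arctan2(-e[0],e[1]))
yaw=(np.arctan2(d[1],d[0])+np.arctan2(-e[0],e[1]))/2
Rz=R.from_euler("z",yaw).as_matrix()
o=((g-Rz@[-.107,-.145,0])+(b-Rz@[-.055,-.145,0])+(r-Rz@[-.107,-.195,0]))/3;o[2]=0;print("origin",o,"yaw",yaw)
c=camera_info("scene")
for nm,p in dict(white=(-.003,-.145,.084),stamp=(.097,-.145,.072),bl=(.145,.23,.056),br=(.145,-.23,.072),fr=(-.145,-.23,.072)).items():
    P=o+Rz@p;print(nm,P.round(3),proj(c,P).round(0),proj(camera_info("side"),P).round(0))
# lid front corners: predicted pixel for hinge at back x=.135?, angles
for a in np.arange(.2,.65,.1):
    f=lambda y:proj(c,o+Rz@[.125-.27*np.cos(a)-.018*np.sin(a)*0,y,.056+.27*np.sin(a)+.018*np.cos(a)])
    print(a.round(2),f(-.1).round(),f(.226).round())
im=cv2.imread("pics/scene0.png")[130:310,230:440];cv2.imwrite("pics/s1.png",cv2.resize(im,None,fx=3.6,fy=3.2,interpolation=2))
E
```

```text
scene green [273.6 209.4] 59 [ 0.531  -0.0311  0.082 ]
scene blue [282.1 222.3] 60 [ 0.5839 -0.0381  0.082 ]
scene red [258.5 216.4] 38 [ 0.5262 -0.0814  0.082 ]
side green [284.6 204.8] 46 [ 0.5266 -0.0271  0.082 ]
side blue [274.  197.2] 33 [ 0.5789 -0.0328  0.082 ]
side red [296.6 199. ] 23 [ 0.5193 -0.0761  0.082 ]
g-b 0.052952402534613655 g-r 0.04998938125418027
yaw gb -0.11922691763715684 yaw rg -0.12089040971486527
origin [0.65271105 0.10200132 0.        ] yaw -0.12005866367601106
white [ 0.632 -0.042  0.084] [291. 234.] [264. 189.]
stamp [ 0.732 -0.054  0.072] [309. 263.] [246. 179.]
bl [0.824 0.313 0.056] [426. 224.] [142. 220.]
br [ 0.769 -0.144  0.072] [291. 291.] [257. 164.]
fr [ 0.481 -0.109  0.072] [243. 213.] [312. 202.]
0.2 [282. 186.] [371. 148.]
0.3 [283. 181.] [374. 144.]
0.4 [284. 178.] [377. 139.]
0.5 [286. 175.] [381. 136.]
0.6 [289. 172.] [385. 133.]
```

View pics/s1.png

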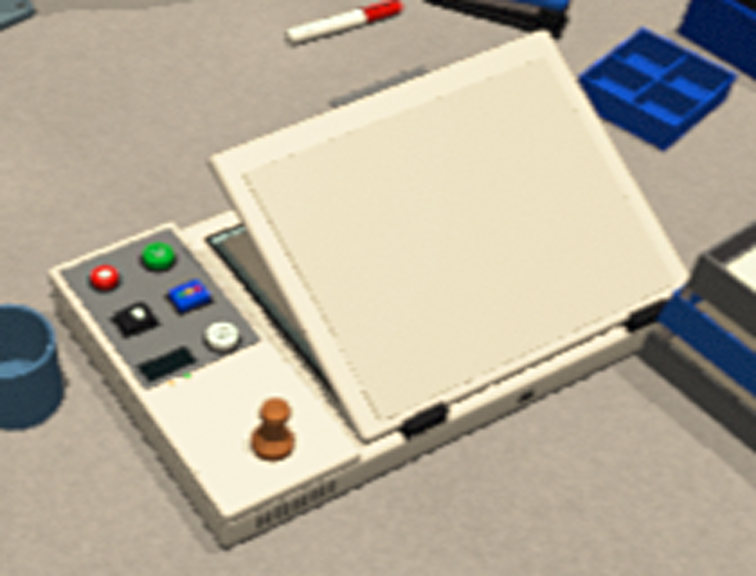

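```bash
cat >> h.py <<'E'
yaw=-.120;o=np.array([.6527,.1020,0]);Rz=R.from_euler("z",yaw).as_matrix()
def go(P):  # shift in tool axes (mm) from the measured TCP to P
    s=monitor.read_state();T=R.from_rotvec(s["orientation"]);return (T.inv().apply(np.array(P)-s["tcp_pos"])*1000).round(1)
E
python3 - <<'E'
from h import *
from scipy.optimize import least_squares
c=camera_info("scene")
# upper-face front corners
f=lambda p:np.r_[proj(c,o+Rz@[p[0],-.1005,p[1]])-(289,180),proj(c,o+Rz@[p[0],.2255,p[1]])-(381.4,140.3)]
r=least_squares(f,[-.1,.18]);x,z=r.x;print("lip local x,z",r.x,"resid",r.fun.round(1))
rad=np.hypot(.27,.017);a=np.arcsin((z-.056)/rad)-np.arctan2(.017,.27);print("angle",a,"hinge x",x+.27*np.cos(a)+.017*np.sin(a))
T=R.from_rotvec(monitor.read_state()["orientation"]).as_matrix();print("tool axes\n",T.round(3))
print("twist for y along scanner y:", R.from_matrix(T.T@Rz).as_euler("zyx").round(3))
P=o+Rz@[x+.025,.0625,.27];print(P.round(3),go(P))
E
```

```text
lip local x,z [-0.10208737  0.19008108] resid [-1.1 -0.2  0.8  0.4]
angle 0.45566303173598355 hinge x 0.1478453689356457
tool axes
 [[-0.893  0.449 -0.001]
 [ 0.449  0.893 -0.001]
 [-0.    -0.002 -1.   ]]
twist for y along scanner y: [-2.796 -0.     3.14 ]
[0.584 0.173 0.27 ] [-443.6 -232.6  -39.1]
```

```bash
python3 -m crank '[{"slide":[0,0,-40],"claw":0},{"slide":[-34,-18,-40],"claw":0},{"slide":[-68,-36,-40],"claw":0},{"slide":[-102,-54,-40],"claw":0},{"slide":[-136,-72,-40],"claw":0}]' 20
python3 -m crank '[{"slide":[-34,-18,0],"claw":0},{"slide":[-68,-36,0],"claw":0},{"slide":[-102,-54,0],"claw":0},{"slide":[-136,-72,0],"claw":0},{"slide":[-170,-90,0],"claw":0}]'
python3 -m crank '[{"slide":[-34,-18,0],"twist":-0.07,"claw":0},{"slide":[-68,-36,0],"twist":-0.14,"claw":0},{"slide":[-102,-54,0],"twist":-0.21,"claw":0},{"slide":[-137,-70,0],"twist":-0.28,"claw":0},{"slide":[-137,-70,0],"twist":-0.346,"claw":0}]'
python3 - <<'E'
from h import *
s=monitor.read_state();print(s["tcp_pos"],s["contact_force"],s["joint_pos"])
P=o+Rz@[-.077,.0625,.225];print(P,go(P),R.from_rotvec(s["orientation"]).as_matrix().round(3))
im=get_image("scene")[:,:,::-1][90:310,200:460];im2=get_image("wrist")[:,:,::-1]
cv2.imwrite("pics/s2.png",np.hstack([cv2.resize(im,(400,340)),cv2.resize(im2,(400,340))]))
E
```

```text
t: 0.52
tcp_pos: [0.39, 0.4481, 0.2309]
orientation: [0.2, 3.131, -0.009]
contact_force: [0.6, -0.7, -0.3]
opening: 0.0257
[0.3900456  0.44811456 0.2309179 ] [ 0.57565194 -0.66057137 -0.28476871] [-0.89875276  0.44318056 -0.04694357  1.68925773  0.03098681  1.01238033
  0.48551816]
[0.58373575 0.17326838 0.225     ] [-227.1 -247.9    8.2] [[-0.992  0.127  0.003]
 [ 0.127  0.992 -0.006]
 [-0.004 -0.005 -1.   ]]invalid input at $[0]: expected keys slide, twist, claw
invalid input at $[0]: expected keys slide, twist, claw
```

View pics/s2.png

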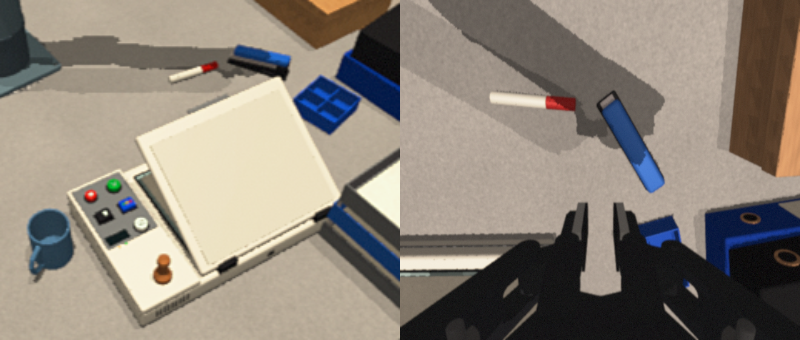

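The wrist and scene views show everything undisturbed. The first two calls were refused because they lacked a twist, so only the third moved the arm. The gripper is still closing.

```bash
python3 -m crank '[{"slide":[0,0,-35],"twist":0,"claw":0},{"slide":[-26,-28,-35],"twist":0,"claw":0},{"slide":[-52,-56,-35],"twist":0,"claw":0},{"slide":[-78,-84,-35],"twist":0,"claw":0},{"slide":[-104,-112,-35],"twist":0,"claw":0}]'
python3 -m crank '[{"slide":[-26,-28,0],"twist":0,"claw":0},{"slide":[-52,-56,0],"twist":0,"claw":0},{"slide":[-78,-84,0],"twist":0,"claw":0},{"slide":[-104,-112,0],"twist":0,"claw":0},{"slide":[-123,-136,0],"twist":0,"claw":0}]'
python3 -m crank '[{"slide":[0,0,0],"twist":0,"claw":0},{"slide":[0,0,0],"twist":0,"claw":0},{"slide":[0,0,0],"twist":0,"claw":0}]'
python3 - <<'E'
from h import *
s=monitor.read_state();print(s["tcp_pos"],s["contact_force"],s["joint_pos"],s["t"])
P=o+Rz@[-.077,.0625,.19];print(P,go(P),R.from_rotvec(s["orientation"]).as_matrix().round(3))
im=get_image("scene")[:,:,::-1][90:310,200:460];im2=get_image("side")[:,:,::-1][100:300,80:340]
cv2.imwrite("pics/s3.png",np.hstack([cv2.resize(im,(400,340)),cv2.resize(im2,(400,340))]))
E
```

```text
t: 1.03
tcp_pos: [0.4723, 0.3336, 0.2663]
orientation: [-0.186, -3.136, -0.001]
contact_force: [0.0, 1.1, 0.1]
opening: -0.0
t: 1.45
tcp_pos: [0.5798, 0.1825, 0.2661]
orientation: [0.19, 3.136, 0.0]
contact_force: [0.3, 1.0, -0.2]
opening: 0.0
t: 1.7
tcp_pos: [0.5777, 0.1858, 0.2659]
orientation: [-0.186, -3.135, -0.002]
contact_force: [-0.1, 1.0, 1.0]
opening: -0.0001
[0.57772703 0.18576012 0.26593745] [-0.13177793  1.00552586  0.96389017] [-0.42736015  0.42814618  0.05845959  1.62456124 -0.02915639  1.0902374
  1.09180305] 1.7
[0.58373575 0.17326838 0.19      ] [ -7.5 -11.8  75.9] [[-0.993  0.118 -0.001]
 [ 0.118  0.993  0.001]
 [ 0.001  0.001 -1.   ]]
```

View pics/s3.png

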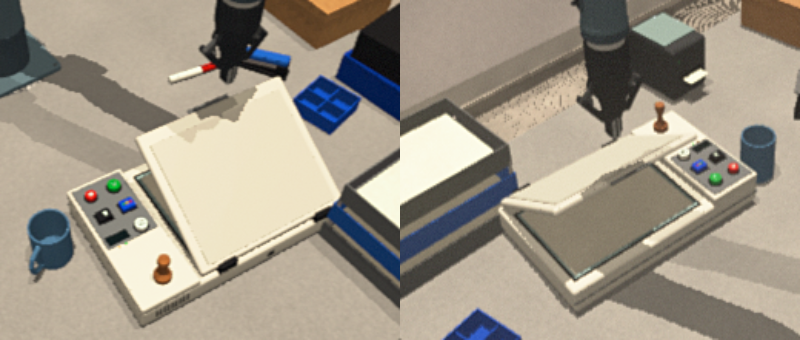

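Both views show the closed fingertips just above the lid, slightly inside its front edge. Descending to push.

```bash
python3 -m crank '[{"slide":[-6,-8,20],"twist":0,"claw":0},{"slide":[-6,-8,35],"twist":0,"claw":0},{"slide":[-6,-8,45],"twist":0,"claw":0},{"slide":[-6,-8,52],"twist":0,"claw":0},{"slide":[-6,-8,58],"twist":0,"claw":0}]'
python3 -m crank '[{"slide":[0,0,5],"twist":0,"claw":0},{"slide":[0,0,10],"twist":0,"claw":0},{"slide":[0,0,15],"twist":0,"claw":0},{"slide":[0,0,20],"twist":0,"claw":0},{"slide":[0,0,25],"twist":0,"claw":0}]'
```

```text
t: 2.22
tcp_pos: [0.583, 0.176, 0.2077]
orientation: [-0.185, -3.135, -0.001]
contact_force: [0.0, 0.8, 0.8]
opening: -0.0002
t: 2.63
tcp_pos: [0.5841, 0.1749, 0.1836]
orientation: [0.188, 3.135, 0.001]
contact_force: [-0.4, -0.4, 3.5]
opening: 0.0002
```

```bash
python3 -m crank '[{"slide":[0,0,6],"twist":0,"claw":0},{"slide":[0,0,12],"twist":0,"claw":0},{"slide":[0,0,18],"twist":0,"claw":0},{"slide":[0,0,24],"twist":0,"claw":0},{"slide":[0,0,30],"twist":0,"claw":0}]'
python3 -m crank '[{"slide":[0,0,6],"twist":0,"claw":0},{"slide":[0,0,12],"twist":0,"claw":0},{"slide":[0,0,18],"twist":0,"claw":0},{"slide":[0,0,24],"twist":0,"claw":0},{"slide":[0,0,30],"twist":0,"claw":0}]'
python3 -m crank '[{"slide":[0,0,5],"twist":0,"claw":0},{"slide":[0,0,10],"twist":0,"claw":0},{"slide":[0,0,15],"twist":0,"claw":0},{"slide":[0,0,20],"twist":0,"claw":0},{"slide":[0,0,25],"twist":0,"claw":0}]'
```

```text
t: 3.05
tcp_pos: [0.5835, 0.1747, 0.1526]
orientation: [-0.188, -3.136, 0.0]
contact_force: [-1.3, 0.7, 2.8]
opening: 0.0003
t: 3.47
tcp_pos: [0.5835, 0.1746, 0.1226]
orientation: [-0.188, -3.136, 0.0]
contact_force: [-1.9, 0.0, 2.8]
opening: -0.0001
t: 3.88
tcp_pos: [0.5836, 0.1747, 0.0978]
orientation: [-0.188, -3.136, 0.0]
contact_force: [-1.8, 0.6, 2.6]
opening: -0.0003
```

```bash
python3 -m crank '[{"slide":[0,0,5],"twist":0,"claw":0},{"slide":[0,0,10],"twist":0,"claw":0},{"slide":[0,0,14],"twist":0,"claw":0},{"slide":[0,0,18],"twist":0,"claw":0},{"slide":[0,0,21],"twist":0,"claw":0}]'
python3 -m crank '[{"slide":[0,0,2],"twist":0,"claw":0},{"slide":[0,0,4],"twist":0,"claw":0},{"slide":[0,0,5],"twist":0,"claw":0},{"slide":[0,0,5],"twist":0,"claw":0}]'
```

```text
t: 4.3
tcp_pos: [0.5834, 0.1747, 0.0767]
orientation: [-0.188, -3.135, 0.0]
contact_force: [-2.2, 0.8, 2.7]
opening: -0.0002
t: 4.63
tcp_pos: [0.5836, 0.1747, 0.0721]
orientation: [-0.188, -3.136, 0.0]
contact_force: [-2.6, 0.2, 3.2]
opening: -0.0
```

```bash
python3 -m crank '[{"slide":[0,0,1],"twist":0,"claw":0},{"slide":[0,0,2],"twist":0,"claw":0},{"slide":[0,0,3],"twist":0,"claw":0},{"slide":[0,0,3],"twist":0,"claw":0}]'
python3 -m crank '[{"slide":[0,0,1],"twist":0,"claw":0},{"slide":[0,0,2],"twist":0,"claw":0},{"slide":[0,0,2],"twist":0,"claw":0}]'
```

```text
t: 4.97
tcp_pos: [0.5838, 0.1747, 0.0694]
orientation: [0.188, 3.136, 0.0]
contact_force: [-1.8, 0.7, 4.7]
opening: 0.0001
t: 5.22
tcp_pos: [0.5838, 0.1747, 0.0677]
orientation: [0.188, 3.136, 0.0]
contact_force: [-2.5, 0.2, 6.7]
opening: 0.0
```

Force is now rising at spring rate, so the lid is on its stop. Lifting to check from above while approaching the white key.

```bash
python3 -m crank '[{"slide":[0,0,-10],"twist":0,"claw":0},{"slide":[0,0,-40],"twist":0,"claw":0},{"slide":[0,0,-65],"twist":0,"claw":0},{"slide":[0,-40,-65],"twist":0,"claw":0},{"slide":[0,-80,-65],"twist":0,"claw":0}]'
python3 -m crank '[{"slide":[-20,-36,0],"twist":0,"claw":0},{"slide":[-40,-72,0],"twist":0,"claw":0},{"slide":[-60,-100,0],"twist":0,"claw":0},{"slide":[-60,-100,0],"twist":0,"claw":0}]'
cat >> h.py <<'E'
def look(f):
    ws=camera_info("wrist");w=get_image("wrist")[:,:,::-1];im=get_image("scene")[:,:,::-1][90:310,200:460];im2=get_image("side")[:,:,::-1][100:300,80:340]
    cv2.imwrite(f,np.hstack([cv2.resize(im,(400,340)),cv2.resize(im2,(400,340))]));return ws,w
E
python3 - <<'E'
from h import *
s=monitor.read_state();print(s["tcp_pos"],s["contact_force"],s["t"],R.from_rotvec(s["orientation"]).as_matrix().round(3))
ws,w=look("pics/s4.png");cv2.imwrite("pics/w4.png",w)
for n,p in dict(white=(-.003,-.145,.084),blue=(-.055,-.145,.084),green=(-.107,-.145,.084)).items(): print(n,go(o+Rz@p),proj(ws,o+Rz@p).round(1))
E
```

```text
t: 5.63
tcp_pos: [0.576, 0.0976, 0.1347]
orientation: [0.179, 3.131, 0.004]
contact_force: [-0.0, -1.8, -0.1]
opening: -0.0002
t: 5.97
tcp_pos: [0.6247, -0.0218, 0.1334]
orientation: [0.204, 3.13, -0.009]
contact_force: [-0.2, -0.7, 0.3]
opening: 0.0
[ 0.62471348 -0.02181342  0.13341234] [-0.17434102 -0.69854639  0.30986665] 5.9667 [[-0.991  0.13   0.004]
 [ 0.13   0.991 -0.006]
 [-0.005 -0.006 -1.   ]]
white [-14.1 -29.   48.4] [252.2 245.9]
blue [ 37.9 -29.   48.4] [249.1 168. ]
green [ 89.9 -29.   48.4] [245.4  76.4]
```

View pics/s4.png

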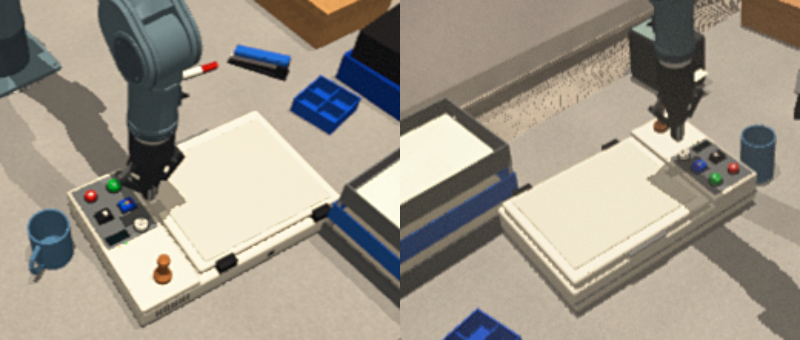

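View pics/w4.png

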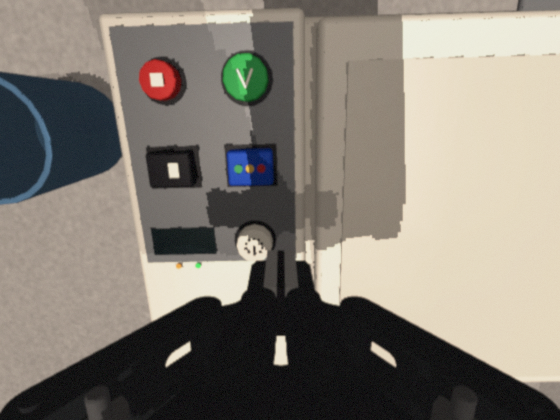

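The lid lies flat and shut, all keys are up, and the wrist view puts green at (245,77), blue at (250,168) and white at (254,243), within about 3 px of my predictions. Settle, then approach white.

```bash
python3 -m crank '[{"slide":[0,0,0],"twist":0,"claw":0},{"slide":[0,0,0],"twist":0,"claw":0},{"slide":[0,0,0],"twist":0,"claw":0}]'
python3 - <<'E'
from h import *
s=monitor.read_state()
for n,p in dict(white=(-.003,-.145,.084),blue=(-.055,-.145,.084),green=(-.107,-.145,.084)).items(): print(n,go(o+Rz@p))
E
```

```text
t: 6.37
tcp_pos: [0.6215, -0.0096, 0.1324]
orientation: [-0.185, -3.136, -0.001]
contact_force: [-0.1, -0.3, 0.2]
opening: -0.0001
white [-14.6 -30.5  48.4]
blue [ 37.4 -30.4  48.4]
green [ 89.4 -30.2  48.4]
```

```bash
python3 -m crank '[{"slide":[-14.5,-30.5,0],"twist":0,"claw":0},{"slide":[-14.5,-30.5,20],"twist":0,"claw":0},{"slide":[-14.5,-30.5,38],"twist":0,"claw":0},{"slide":[-14.5,-30.5,43],"twist":0,"claw":0},{"slide":[-14.5,-30.5,43],"twist":0,"claw":0}]'
python3 -m crank '[{"slide":[0,0,3],"twist":0,"claw":0},{"slide":[0,0,6],"twist":0,"claw":0},{"slide":[0,0,8],"twist":0,"claw":0},{"slide":[0,0,10],"twist":0,"claw":0},{"slide":[0,0,10],"twist":0,"claw":0}]'
```

```text
t: 6.78
tcp_pos: [0.631, -0.0421, 0.0878]
orientation: [-0.186, -3.133, -0.0]
contact_force: [-0.1, -0.1, 0.4]
opening: -0.0001
t: 7.2
tcp_pos: [0.6331, -0.0428, 0.0797]
orientation: [0.187, 3.135, 0.001]
contact_force: [0.3, 0.3, 0.6]
opening: 0.0001
```

```bash
python3 -m crank '[{"slide":[0,0,1.5],"twist":0,"claw":0},{"slide":[0,0,2],"twist":0,"claw":0},{"slide":[0,0,2],"twist":0,"claw":0}]'
python3 -m crank '[{"slide":[0,0,1],"twist":0,"claw":0},{"slide":[0,0,2],"twist":0,"claw":0},{"slide":[0,0,2],"twist":0,"claw":0}]'
```

```text
t: 7.45
tcp_pos: [0.633, -0.0429, 0.0778]
orientation: [0.188, 3.135, 0.001]
contact_force: [0.5, 2.1, 5.1]
opening: -0.0
t: 7.7
tcp_pos: [0.633, -0.0429, 0.076]
orientation: [0.188, 3.135, 0.001]
contact_force: [-0.6, 1.8, 8.1]
opening: -0.0
```

8 N with the cap squashing: white is fully in. On to blue, 52 mm forward.

```bash
python3 -m crank '[{"slide":[0,0,-20],"twist":0,"claw":0},{"slide":[0,0,-25],"twist":0,"claw":0},{"slide":[30,0,-25],"twist":0,"claw":0},{"slide":[52,0,-25],"twist":0,"claw":0},{"slide":[52,0,-25],"twist":0,"claw":0}]'
python3 - <<'E'
from h import *
ws,w=camera_info("wrist"),get_image("wrist")[:,:,::-1];cv2.imwrite("pics/w5.png",w)
for n,p in dict(white=(-.003,-.145,.079),blue=(-.055,-.145,.084),green=(-.107,-.145,.084)).items(): print(n,go(o+Rz@p),proj(ws,o+Rz@p).round(1))
for n,k in dict(blue=B,green=G).items(): print(n,blob(cv2.cvtColor(w,cv2.COLOR_BGR2HSV),*k,(200,0,350,300)))
E
```

```text
t: 8.12
tcp_pos: [0.5757, -0.0371, 0.0993]
orientation: [-0.188, -3.13, 0.001]
contact_force: [-0.6, -0.4, -1.0]
opening: 0.0001
white [-54.3   2.2  20.6] [283.6 335.9]
blue [-2.3  2.2 15.7] [283.9 262.9]
green [49.7  2.2 15.9] [284.2 169.5]
blue (array([285.93969849, 246.79773869]), np.int32(796))
green (array([283.34492428, 168.21985418]), np.int32(1783))
```

```bash
python3 -m crank '[{"slide":[0,0,0],"twist":0,"claw":0},{"slide":[0,0,5],"twist":0,"claw":0},{"slide":[0,0,10],"twist":0,"claw":0},{"slide":[0,0,12],"twist":0,"claw":0},{"slide":[0,0,12],"twist":0,"claw":0}]'
python3 -c "
from h import *
print(go(o+Rz@[-.055,-.145,.084]))"
```

```text
t: 8.58
tcp_pos: [0.5806, -0.0371, 0.0872]
orientation: [-0.188, -3.135, 0.0]
contact_force: [-0.0, -0.3, -1.2]
opening: -0.0001
[0.  1.7 3.2]
```

```bash
python3 -m crank '[{"slide":[0,1,3],"twist":0,"claw":0},{"slide":[0,1,6],"twist":0,"claw":0},{"slide":[0,1,8],"twist":0,"claw":0},{"slide":[0,1,9.5],"twist":0,"claw":0},{"slide":[0,1,9.5],"twist":0,"claw":0}]'
python3 -m crank '[{"slide":[0,0,1],"twist":0,"claw":0},{"slide":[0,0,2],"twist":0,"claw":0},{"slide":[0,0,2],"twist":0,"claw":0}]'
```

```text
t: 9.0
tcp_pos: [0.5814, -0.036, 0.0789]
orientation: [0.188, 3.135, 0.0]
contact_force: [0.9, 0.6, 3.6]
opening: 0.0
t: 9.25
tcp_pos: [0.5814, -0.036, 0.0771]
orientation: [0.188, 3.135, 0.0]
contact_force: [-0.8, -0.0, 5.5]
opening: -0.0003
```

```bash
python3 -m crank '[{"slide":[0,0,1],"twist":0,"claw":0},{"slide":[0,0,1.5],"twist":0,"claw":0},{"slide":[0,0,1.5],"twist":0,"claw":0}]'
python3 -m crank '[{"slide":[0,0,-20],"twist":0,"claw":0},{"slide":[0,0,-25],"twist":0,"claw":0},{"slide":[30,0,-25],"twist":0,"claw":0},{"slide":[52,0,-25],"twist":0,"claw":0},{"slide":[52,0,-25],"twist":0,"claw":0}]'
python3 - <<'E'
from h import *
get_image("wrist");get_image("wrist");get_image("wrist")
print(monitor.read_state()["tcp_pos"],go(o+Rz@[-.107,-.145,.084]))
im=get_image("side")[:,:,::-1][165:225,240:320];i2=get_image("scene")[:,:,::-1][190:250,240:320]
cv2.imwrite("pics/s6.png",np.hstack([cv2.resize(im,(400,300),interpolation=2),cv2.resize(i2,(400,300),interpolation=2)]))
E
```

```text
t: 9.5
tcp_pos: [0.5814, -0.036, 0.0759]
orientation: [0.188, 3.135, 0.0]
contact_force: [-0.1, 0.3, 7.7]
opening: 0.0
t: 9.92
tcp_pos: [0.524, -0.0295, 0.0993]
orientation: [-0.187, -3.13, 0.0]
contact_force: [-0.1, 0.3, -0.9]
opening: -0.0001
[ 0.52979762 -0.02981695  0.10031915] [ 0.8  0.6 16.3]
```

View pics/s6.png

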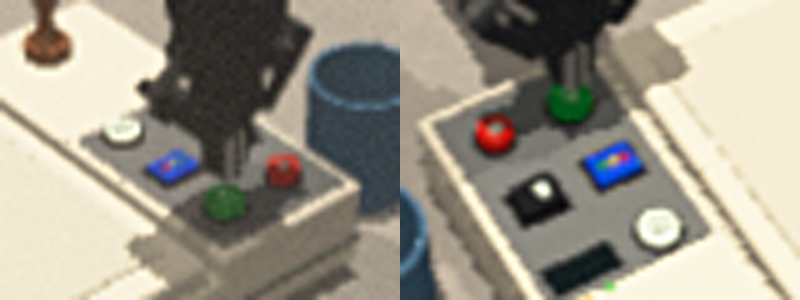

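White (658,228) and blue (613,163) visibly sit lower than black and red, and the fingertip is over green (570,100). Tapping it.

```bash
python3 -m crank '[{"slide":[0,0,6],"twist":0,"claw":0},{"slide":[0,0,12],"twist":0,"claw":0},{"slide":[0,0,16],"twist":0,"claw":0},{"slide":[0,0,19],"twist":0,"claw":0},{"slide":[0,0,21],"twist":0,"claw":0}]'
python3 -m crank '[{"slide":[0,0,1],"twist":0,"claw":0},{"slide":[0,0,2],"twist":0,"claw":0},{"slide":[0,0,3],"twist":0,"claw":0},{"slide":[0,0,3],"twist":0,"claw":0}]'
```

```text
t: 10.58
tcp_pos: [0.5293, -0.0299, 0.0787]
orientation: [-0.188, -3.135, 0.0]
contact_force: [-0.1, 0.2, 3.3]
opening: 0.0002
t: 10.92
tcp_pos: [0.5293, -0.0298, 0.0766]
orientation: [0.188, 3.136, 0.0]
contact_force: [-1.8, 1.4, 5.5]
opening: -0.0001
```

Fully down (5.5 N). Releasing straight up.

```bash
python3 -m crank '[{"slide":[0,0,0],"twist":0,"claw":0},{"slide":[0,0,-10],"twist":0,"claw":0},{"slide":[0,0,-40],"twist":0,"claw":0},{"slide":[0,0,-80],"twist":0,"claw":0},{"slide":[0,0,-120],"twist":0,"claw":0}]'
python3 -m crank '[{"slide":[0,0,0],"twist":0,"claw":0},{"slide":[0,0,0],"twist":0,"claw":0},{"slide":[0,0,0],"twist":0,"claw":0},{"slide":[0,0,0],"twist":0,"claw":0}]'
python3 - <<'E'
from h import *
print(monitor.read_state()["contact_force"])
a=get_image("side")[:,:,::-1];b=get_image("scene")[:,:,::-1]
cv2.imwrite("pics/s7.png",np.hstack([cv2.resize(a[160:230,235:325],(400,310),interpolation=2),cv2.resize(b[180:300,210:350],(400,310),interpolation=2)]))
for n,i,r in(("side",a,(255,180,310,215)),("scene",b,(245,195,305,245))):
    h=cv2.cvtColor(i,cv2.COLOR_BGR2HSV)
    for nm,k in dict(green=G,blue=B,red=RD).items(): print(n,nm,blob(h,*k,r))
d=cv2.absdiff(b,cv2.imread("pics/scene0.png")).max(2)
for n,(x0,y0,x1,y1) in dict(mug=(215,220,248,272),stapler=(345,115,392,142),punch=(120,285,182,345),tape=(103,235,145,288),clip=(390,135,436,176),marker=(305,126,345,146),stamp=(295,250,318,276)).items(): print(n,(d[y0:y1,x0:x1]>40).mean().round(3))
E
```

```text
t: 11.33
tcp_pos: [0.5282, -0.0298, 0.1976]
orientation: [-0.188, -3.134, 0.0]
contact_force: [2.1, -0.7, -0.2]
opening: 0.0001
t: 11.67
tcp_pos: [0.5283, -0.0298, 0.1954]
orientation: [-0.188, -3.134, 0.0]
contact_force: [-0.7, -0.2, 0.8]
opening: 0.0002
[-0.73028114 -0.18564903  0.82098622]
side green (array([284.56097561, 205.2195122 ]), np.int32(41))
side blue (array([274.25      , 198.20833333]), np.int32(24))
side red (array([296.52173913, 199.        ]), np.int32(23))
scene green (array([273.55172414, 209.43103448]), np.int32(58))
scene blue (array([282.25      , 222.76785714]), np.int32(56))
scene red (array([258.56097561, 216.36585366]), np.int32(41))
mug 0.0
stapler 0.015
punch 0.0
tape 0.0
clip 0.063
marker 0.0
stamp 0.003
```

View pics/s7.png

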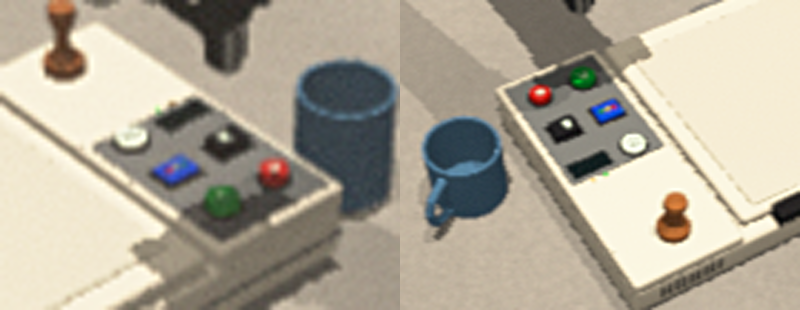

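White and blue are down, green is back up at its start pixel (273.5,209.4), black and red are up, the lid is shut, and the stamp and mug have not moved.

```bash
python3 -c "
from station import job
print(job.finish_job())"
```

```text
the job is handed in; nothing more can be done
None
```

I pushed the lid shut, pressed the white key and then the blue key in, tapped the green key, backed off and handed the job in at about 12 s. No verdict was reported.

| Step | Force reached | How I know it went in |
|---|---|---|
| Lid | about 3 N closing, 6.7 N at the end | force rose at the spring rate against the stop |
| White key | about 8 N | cap was squashing past full travel |
| Blue key | about 7.7 N | cap was squashing past full travel |
| Green key | about 5.5 N | cap was squashing past full travel; released straight up |

**Last checks:** In the final pictures:
- The lid is flat.
- White and blue are lowered; black and red are up.
- Green is back within half a pixel of where it started.
- The mug, stamp, punch, tape and marker show no change.
- The fingers are clear, about 12 cm above the panel.

**Disagreements:**
- My first two move calls were refused for lacking a twist value; nothing moved.
- The final picture comparison showed small changes around the clip box (6%) and the stapler (1.5%). I think these are the closing lid and shadows, since nothing came near either, but I did not check them separately.
- The white key gave only 0.6 N at a height where I expected about 2 N. The force rose as expected over the next 2 to 4 mm.

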